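# Set the specimen carriage to its mark, play taken up

## Task

Set the worn specimen stage: first slide the carriage back by its orange post and press it for a moment, lightly but surely with 3 to 8 N, against the hidden buffer in the yellow home stop. Then bring it out until its red pointer stands on the red mark, the last movement always away from the home stop so that the play of the post is taken up; if you overshoot, go well back and come up to the mark again. Let go without shifting it and leave the other things on the bench alone.

Things in the scene. Friction and masses are not known exactly. Their poses are not given: they have to be found in the camera images.
- stage: Grey base plate, 200 mm in x, from -190 to 140 mm in y, 18 mm thick, fixed to the bench. Origin: on the bench, under the red mark's line, midway in x. y axis: direction of travel, away from the home stop; x axis away from the robot at yaw 0. White scales along its -x and +x edges. At x over 35 mm a black camera on a bracket, up to 143 mm high. Dark end block at y = 85 to 103 mm, 48 mm high.
- home_stop: Yellow closed housing, 60 by 70 by 32 mm, fixed on the base at its -y end, top 50 mm high. Origin: centre of its underside, (0, -150, 18) mm in the stage frame. The carriage's rod enters it and meets a rubber buffer, set anew each time and not to be seen or measured, only felt. The buffer gives under 2 mm at 10 N; over 12 N, even for an instant, spoils it: meet it slower than 10 mm/s.
- carriage: Aluminium carriage, 140 (x) by 90 (y) by 20 mm, top 50 mm high, with a dark specimen disc and a steel rod towards the home stop; slides only along the stage's y. It meets the buffer with its origin somewhere between stage y = -64 and -36 mm, far limit y = 35 mm. Origin: centre of its underside. It stays where left: friction about 3.5 N, felt at the post on top of any force on the buffer.
- pointer (a point): Tip of the red pointer on the carriage's -x edge, at (-82, 0, 4) mm in the carriage frame; a second one is at x = +82 mm.
- mark (a point): Red mark across the white scale, at (-84, 0, 30.5) mm in the stage frame (the +x scale has one at x = +84 mm); the pointer is on it when their stage y agree. Scale ticks are 10 mm apart.
- post_top (a point): Top centre of the orange post, 16 by 16 mm, sides parallel to the stage's axes, by which the carriage is moved. At x = -50 mm in the carriage frame, from 50 to 96 mm above the bench. About 8 mm of play along y (4 mm either side of the carriage's centre): within it the post moves at about 0.8 N and the carriage stays; at its end it drags the carriage. Pinch it from above or push it.
- puck_a: Bystander: black specimen puck, 25 mm across, 12 mm high. Origin: centre of underside.
- puck_b: Bystander: dark steel specimen puck, 25 mm across, 12 mm high. Origin: centre of underside.
- tweezers: Bystander: blue and steel tweezers, 125 mm long (its x), 6 mm high. Origin: middle of underside.
- glasses: Bystander: safety glasses, 136 mm wide (its y), arms 100 mm long towards its +x, 45 mm high. Origin: under the bridge.
- dish: Bystander: small glass dish, 60 mm across, 15 mm high. Origin: centre of underside.
- slide_box: Bystander: stack of blue slide boxes, 85 by 75 by 42 mm. Origin: centre of underside.
- pen: Bystander: white and blue marker pen, 130 mm long (its x), 12 mm high. Origin: middle of underside.

How it is judged:
On the way:
1. the carriage is pressed against the home stop's buffer with more than 2.5 N (contact force between carriage and home_stop above 2.5 N), for 0.2 s.
At the end, for the whole second after the job is handed in: The pointer is at rest within 2.5 mm of the mark along the travel, and the post stands at the end of its play away from the home stop (more than 2 mm off the carriage's centre to that side), as it does when the last movement was away from the stop (y of pointer in the frame of stage between -0.0025 and 0.0025 m and y of post_top in the frame of carriage above 0.002 m and linear speed of carriage below 0.003 m/s); the robot touches nothing.
It fails at once if the home stop's buffer is pressed with more than 12 N (contact force between carriage and home_stop above 12 N).
It fails at once if a bystander is shifted by more than 20 mm (distance of any of puck_a, puck_b, tweezers, glasses, dish, slide_box, pen from where it was at the start of the episode above 0.02 m).
It also fails if it takes over 58 s, if anything falls off the work surface, if the arm or the gripper's body presses on something with over 40 N, if the wrist force passes 120 N, or if a joint passes its speed limit or range.

## Robot

A 6-joint arm with a two-finger parallel gripper is mounted at the origin on the work surface. World frame = base frame: x ahead of the robot, y to its left, z up, the work surface at z = 0. Lengths are in m, angles in rad, forces in N, time in s.
With the tool pointing down it reaches from about 0.35 to 0.975 m from the base axis. Payload 4.9 kg.
Tool frame: the origin (TCP) lies on the mounting face of the last link; the fingertips stand 173 mm ahead of it and the grasp point (between the pads) lies 155 mm ahead of it (tcp_to_grasp is the distance from the TCP to the grasp point, in m); z points along the fingers, y is the line along which they close (so a half turn about z gives the same grasp; the last joint's range is limited). The gripper opens to 85 mm and grips with 20 to 120 N. Pads are 22 mm wide; open, the fingers measure 114 mm over their backs; the gripper's body (76 mm by 85 mm) begins 54 mm behind the grasp point. The pads swing forward as they close: fully open they stand 13 mm farther back than shut.
Start: joints at [1.081, 0.053, 1.613, -0, 1.476, -0.119], TCP at [0.226, 0.583, 0.405] pointing down, gripper open.
Joint ranges: [-3.01, 3.01], [-1.01, 2.22], [0.06, 2.58], [-1.02, 4.17], [0.09, 2.62], [-3.14, 3.14]. Speed limits (rad/s): [2.57, 2.57, 3.14, 3.14, 3.14, 3.14].

## Interface

Orientations are given as a rotation vector (axis times angle).
In Python, from station import get_obs, get_image, calibration, finish_job, tcp_to_grasp gives the robot as it stands. The module is installed in compiled form; this text tells all that it offers.
- The arm moves only by the tool arm_command, never from a script. Its argument "plan" is a list that holds one entry, the list of rows, each a list of 6 numbers: the shift along the tool's x, y, z in cm, then the turn, a rotation vector about the tool's x, y, z in rad. A call has 1 to 12 rows; each row is the pose to reach, as a shift and turn from the pose commanded when the call began, along the tool's axes at that moment; what a row does not reach only later rows make up. A row lasts 1/12 s, in which the tool goes at most 41.7 mm and 7.16 degrees, less where a joint would pass 70% of its speed; a pose out of reach is approached as far as the arm can. A call with a gripper value outside its range is refused whole. "gripper" is the closure, from -1 (fully open) to 1 (shut), set as the call begins (left out, the last holds). The fingers move at their own pace and stop on an object; "force" is the grip in N (left out, the last holds). Time passes only in rows, so rows that repeat a pose let the fingers close. It gives the time, the measured TCP pose, the force, the opening and the grip force at its end, in the units of the state.
- get_obs(): the state, without advancing time (a new reading comes with each control period).
- get_image(name): name is "scene" or "top" or "wrist"; returns (picture, depth): 400x640x3 uint8, blue, green, red; 400x640 float32, m along the optical axis (not along the pixel's ray), 0 where there is no reading.
- calibration(name): a dict with "fx", "fy", "cx", "cy" (pixels), "dist" ([k1, k2, p1, p2, k3] as OpenCV has them; the pictures are not rectified), "pose" (4x4, takes a point from camera to world coordinates). Camera axes: x right, y up, looking along -z (the intrinsics and any distortion apply to the point x, -y, -z); pixel columns grow to the right and rows downward; lengths in m; the calibration is good to about 2 mm. A picture is of the moment at which its call begins: read the wrist's pose just before it. calibration takes no time and is no camera call; for the wrist camera it gives the pose at the moment of the call.
- finish_job(): hands the job in; it is judged then, once.
The state is a dict: "t": time; "q": joint angles; "dq": joint speeds; "effort": joint torques, N m; "tool_pos": TCP position; "tool_rot": TCP orientation; "contact_force": force on the tool from outside, world axes, zero at the start; "wrist_torque": the same for the moment, N m; "opening": finger opening in m; "grip_force": force on a finger pad.
Only numpy, scipy, OpenCV 4.12 (cv2) and the standard library are available. Lean on these libraries where they do the work, as an engineer would, in place of code of your own. Each camera call takes 0.05 s, during which the arm holds its last target. There are 200 camera calls.

## Working session

There is one attempt and no reset: what is moved stays moved. The work goes in short steps, Python scripts to look and compute and a tool call to move; the robot and the scene stay as the last step left them, time stands still between calls to the robot, and variables do not carry over. Pictures are saved under pics/ and viewed, at most 10 in all, crops included, and the job is handed in when it is done.

Besides the shell and the picture viewer there is one more tool, called after "Call:" as a command line: name --argument value ..., lists and objects as JSON in quotes. arm_command: Moves the arm, as the interface text tells. Its arguments: {"type":"object","properties":{"plan":{"type":"array"},"gripper":{"type":"number"},"force":{"type":"number"}},"required":["plan"]}

```bash
mkdir -p pics; cat > h.py <<'E'
import numpy as np, cv2
from station import *
def ray(name,uv,cal=None):
    c=cal or calibration(name); K=np.array([[c['fx'],0,c['cx']],[0,c['fy'],c['cy']],[0,0,1]])
    n=cv2.undistortPoints(np.array(uv,float).reshape(-1,1,2),K,np.array(c['dist'],float)).reshape(-1,2)
    P=np.array(c['pose']); d=np.c_[n[:,0],-n[:,1],-np.ones(len(n))]@P[:3,:3].T
    return P[:3,3],d
def plane(name,uv,z,cal=None):
    o,d=ray(name,uv,cal); return o+d*((z-o[2])/d[:,2])[:,None]
E
python3 - <<'E'
from h import *
o=get_obs(); print(o['t'],o['tool_pos'],o['tool_rot'],o['contact_force'],o['opening'],tcp_to_grasp)
for n in('top','scene','wrist'):
    im,d=get_image(n); cv2.imwrite(f'pics/{n}0.png',im); np.save(f'{n}0.npy',d)
    print(n,np.round(calibration(n)['pose'],3).tolist(),calibration(n)['fx'])
E
```

```text
0.0 [0.22635143 0.5822829  0.40345279] [-0.57902388 -3.087175    0.00311568] [0.70555233 0.23504908 0.05427404] 0.08559515594025364 0.1547
top [[-0.01, 0.992, -0.128, 0.427], [-1.0, -0.009, 0.01, 0.054], [0.009, 0.128, 0.992, 1.388], [0.0, 0.0, 0.0, 1.0]] 460.07550874265894
scene [[-0.869, -0.342, 0.356, 1.135], [0.494, -0.615, 0.614, 0.96], [0.009, 0.71, 0.704, 1.134], [0.0, 0.0, 0.0, 1.0]] 503.5154974183585
wrist [[0.362, -0.89, -0.277, 0.155], [0.932, 0.345, 0.109, 0.609], [-0.001, -0.297, 0.955, 0.372], [0.0, 0.0, 0.0, 1.0]] 351.9922188445214
```

View pics/top0.png

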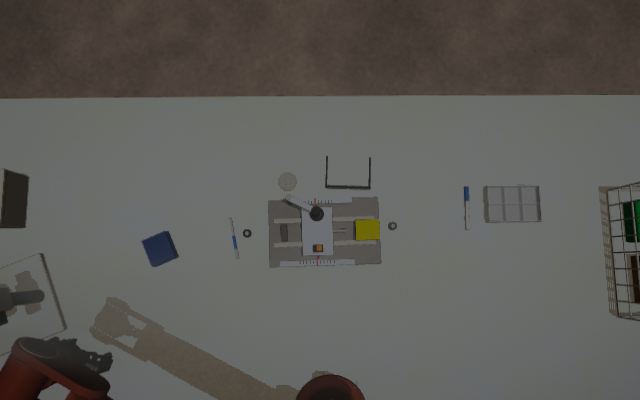

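View pics/scene0.png

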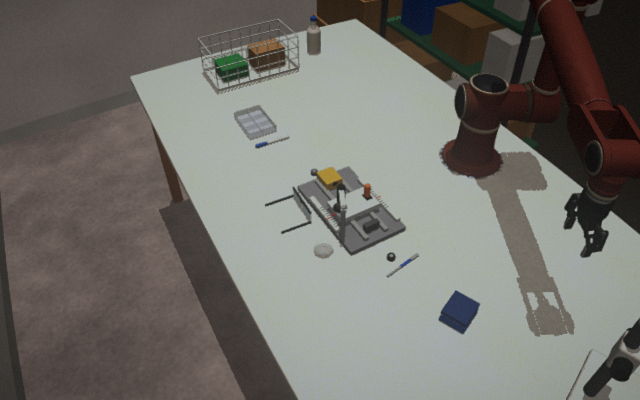

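View pics/wrist0.png

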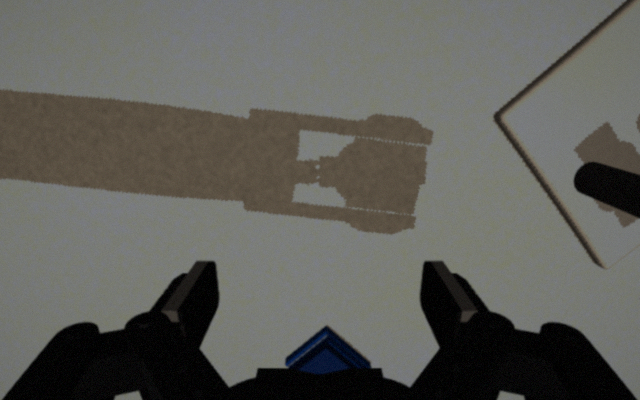

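The top view shows the stage centred near (322,232). The yellow stop is at (367,230), the orange post at (318,248), and red marks at about (318,261) and (315,201). The slide box, pen-like tweezers and puck are to the left, at +y. The scene view agrees, and the wrist view shows only the bench.

```bash
python3 - <<'E'
from h import *
im=cv2.imread('pics/top0.png'); d=np.load('top0.npy')
hsv=cv2.cvtColor(im,cv2.COLOR_BGR2HSV); H,S,V=[hsv[...,i].astype(int) for i in range(3)]
roi=np.zeros(H.shape,bool); roi[185:280,255:395]=1
def cc(m,name,z):
    n,l,s,c=cv2.connectedComponentsWithStats((m&roi).astype(np.uint8))
    for i in range(1,n):
        if s[i,4]>=3: print(name,c[i].round(1),s[i],plane('top',[c[i]],z)[0].round(4), d[l==i].mean().round(3))
    return (m&roi)
y=cc((S>150)&(H>22)&(H<35)&(V>80),'yellow',.05)
cc((S>120)&(H>5)&(H<=20)&(V>60),'orange',.096)
cc((S>90)&((H<=5)|(H>172)),'red',.0305)
w=np.argwhere(y)[:,::-1]; r=cv2.minAreaRect(plane('top',w,.05)[:,:2].astype(np.float32)*1000); print(r)
# base edges: grey vs bench
cv2.imwrite('pics/c1.png',cv2.resize(im[185:280,255:395],None,fx=5.6,fy=5.6,interpolation=cv2.INTER_CUBIC))
E
```

```text
yellow [367.2 229.4] [356 219  24  21 468] [ 0.5222 -0.115   0.05  ] 1.328
orange [355.  223.5] [355 222   1   4   4] [ 0.536  -0.0751  0.096 ] 1.342
orange [318.6 247.5] [316 245   6   6  34] [0.4696 0.0282 0.096 ] 1.286
red [314.5 200.5] [314 199   2   4   8] [0.6114 0.0376 0.0305] 1.369
red [317.6 256.8] [317 256   2   3   5] [0.4447 0.0302 0.0305] 1.344
red [317. 263.] [317 261   1   5   5] [0.4267 0.0322 0.0305] 1.346
((523.5663452148438, -115.65245056152344), (67.36255645751953, 58.422367095947266), 89.41963958740234)
```

View pics/c1.png

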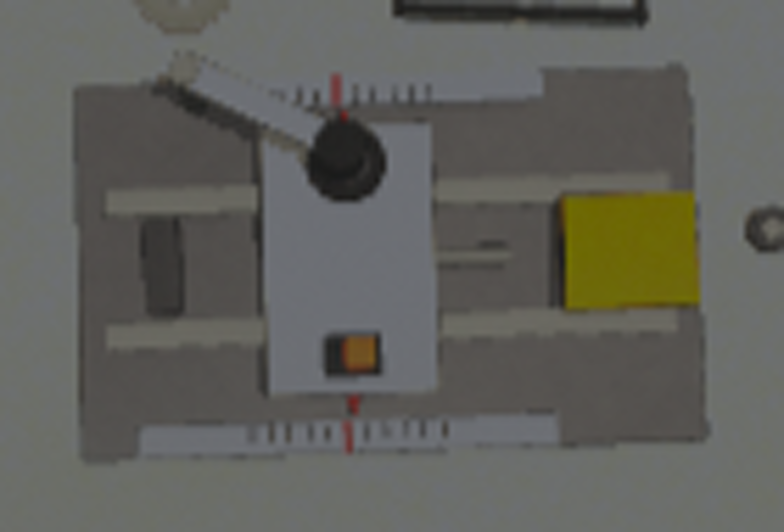

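The crop shows the carriage with its pointer tips near the mark at crop (350,400) and (348,437). The post sits to the right of centre in its slot, at (360,353). The stage yaw is small and positive. Next I work out a hover pose above the post with the tool y along the stage y.

```bash
cat >> h.py <<'E'
from scipy.spatial.transform import Rotation as R
def togo(tgt,yaw=None):
    """tool-frame shift (cm) and turn for TCP target; yaw = wanted angle of stage x"""
    o=get_obs(); R0=R.from_rotvec(o['tool_rot']); p=R0.inv().apply(np.array(tgt)-o['tool_pos'])*100
    out=[]
    if yaw is not None:
        for s in(1,-1):
            y=s*np.array([-np.sin(yaw),np.cos(yaw),0]); z=np.array([0,0,-1.]); x=np.cross(y,z)
            out.append((R0.inv()*R.from_matrix(np.c_[x,y,z])).as_rotvec().round(3))
    return p.round(3),out
E
python3 - <<'E'
from h import *
print(R.from_rotvec(get_obs()['tool_rot']).as_matrix().round(3))
print(togo([.4696,.028,.38],.03), get_obs()['q'])
E
```

```text
[[-0.932  0.362 -0.001]
 [ 0.362  0.932 -0.001]
 [ 0.    -0.002 -1.   ]]
(array([-42.757, -42.849,   2.434]), [array([-0.002, -0.001, -0.401]), array([-1.000e-03,  2.000e-03,  2.741e+00])]) [ 1.08099268e+00  5.32607861e-02  1.61396964e+00 -1.00256526e-06
  1.47603848e+00 -1.18998703e-01]
```

Call:
arm_command --plan '[[[-2.6,-2.6,0,0,0,-0.04],[-5.2,-5.2,0,0,0,-0.08],[-7.8,-7.8,0,0,0,-0.12],[-10.4,-10.4,0,0,0,-0.16],[-13,-13,0,0,0,-0.2],[-15.6,-15.6,0,0,0,-0.24],[-18.2,-18.2,0,0,0,-0.28],[-20.8,-20.8,0,0,0,-0.32],[-23.4,-23.4,0,0,0,-0.36],[-26,-26,0,0,0,-0.4],[-28.6,-28.6,0,0,0,-0.401],[-31.2,-31.2,0,0,0,-0.401]]]' --gripper 0.1 --force 30

```text
t: 1.15
tool_pos: [0.4043, 0.1769, 0.4046]
tool_rot: [-0.048, 3.141, 0.0]
contact_force: [0.5, -0.5, 0.7]
opening: 0.0389
grip_force: 0.0
```

```bash
python3 - <<'E'
from h import *
print(togo([.4696,.028,.38],.03), get_obs()['tool_pos'],get_obs()['opening'])
E
```

```text
(array([ -6.073, -15.087,   2.455]), [array([0.   , 0.   , 0.001]), array([-0.   ,  0.   , -3.141])]) [0.40428317 0.17694323 0.40455477] 0.038865774874518665
```

Call:
arm_command --plan '[[[-1.5,-3.7,0.6,0,0,0],[-3,-7.4,1.2,0,0,0],[-4.5,-11.1,1.8,0,0,0],[-5.5,-14,2.4,0,0,0],[-6.1,-15.1,2.4,0,0,0],[-6.1,-15.1,2.4,0,0,0]]]'

```text
t: 1.65
tool_pos: [0.4703, 0.0276, 0.38]
tool_rot: [0.041, -3.14, 0.0]
contact_force: [0.2, -0.4, 0.4]
opening: 0.0382
grip_force: 0.0
```

```bash
python3 - <<'E'
from h import *
o=get_obs();print(o['tool_pos'],o['tool_rot'],o['contact_force'])
c=calibration('wrist'); im,d=get_image('wrist'); np.save('w1.npy',d); cv2.imwrite('pics/w1.png',im)
import pickle; pickle.dump(c,open('w1.pkl','wb'))
E
```

```text
[0.47032643 0.02760045 0.38002567] [ 4.11083666e-02 -3.13989130e+00  3.87194785e-05] [ 0.20996652 -0.36555105  0.39365412]
```

View pics/w1.png

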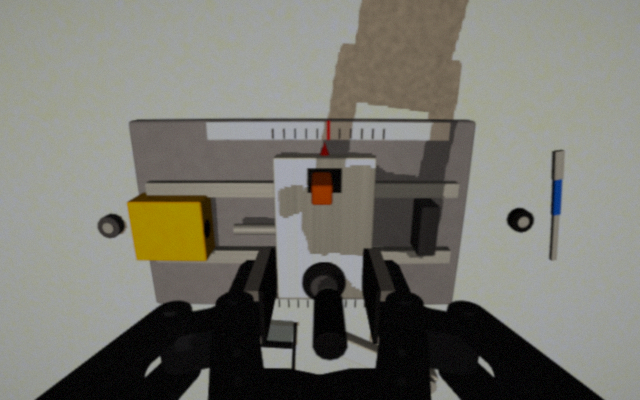

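The wrist view shows the red mark at (328,128), the pointer at about (324,148), and the orange post at (321,188). The -x scale ticks lie along row 133, and the yellow stop is on the left.

```bash
cat >> h.py <<'E'
def meas(im,c):
    hsv=cv2.cvtColor(im,cv2.COLOR_BGR2HSV); H,S,V=[hsv[...,i].astype(int) for i in range(3)]
    n,l,s,ct=cv2.connectedComponentsWithStats(((S>110)&((H<=12)|(H>172))&(V>50)).astype(np.uint8))
    for i in range(1,n):
        if s[i,4]<8: continue
        print('red/or',s[i],ct[i].round(1),'z.0305',plane('wrist',[ct[i]],.0305,c)[0].round(4),'z.034',plane('wrist',[ct[i]],.034,c)[0].round(4),'z.096',plane('wrist',[ct[i]],.096,c)[0].round(4))
    return H,S,V
E
python3 - <<'E'
from h import *
import pickle; c=pickle.load(open('w1.pkl','rb')); im=cv2.imread('pics/w1.png')
H,S,V=meas(im,c)
# post top: brighter orange? print V,H column profile
for r in range(172,206,3): print(r,V[r,310:336:3],H[r,310:336:3])
# base front edge and scale line for yaw: base rim at z=.018
g=cv2.cvtColor(im,cv2.COLOR_BGR2GRAY).astype(int)
cols=np.r_[140:200:4,436:470:4]; rows=[110+np.argmax(-(np.diff(g[110:132,k]))) +.5 for k in cols]
P=plane('wrist',np.c_[cols,rows],.018,c); f=np.polyfit(P[:,1],P[:,0],1); print('front edge slope',f, (P[:,0]-np.polyval(f,P[:,1])).round(4))
E
```

```text
red/or [326 120   5  20  81] [327.8 129.2] z.0305 [0.4277 0.0335 0.0305] z.034 [0.4273 0.0334 0.034 ] z.096 [0.4208 0.0317 0.096 ]
red/or [320 143   9  13  75] [324.2 150.5] z.0305 [0.4469 0.0309 0.0305] z.034 [0.4463 0.0308 0.034 ] z.096 [0.4361 0.0296 0.096 ]
red/or [311 173  22  32 643] [321.4 189. ] z.0305 [0.4834 0.0294 0.0305] z.034 [0.4824 0.0293 0.034 ] z.096 [0.465  0.0284 0.096 ]
172 [13 26 41 43 45 41 35 12  5] [45 12 12 11  9 11  9 18 15]
175 [19 58 63 64 65 68 68 28  0] [13 10  9  7 10 10 10  9  0]
178 [18 60 65 66 66 65 70 40 14] [ 35  11  11  10   9   8   9  12 109]
181 [16 62 65 67 64 67 69 47 10] [15  9  9 11  9 10 10  8 60]
184 [14 68 78 73 72 76 74 52  4] [16 11  9  8  8  9  9  6 20]
187 [ 27 124 132 139 136 135 136 102  12] [ 7 11 11 11 11 11 11 10 23]
190 [ 39 131 144 145 141 146 141 105   9] [ 7 11 11 12 11 12 11 10 23]
193 [104 131 143 142 144 141 139 114  97] [13 10 11 11 11 11 11 10 21]
196 [117 130 140 141 141 140 141 117 116] [17 11 11 11 11 10 11  8 22]
199 [119 129 141 136 141 136 140 113 120] [14 11 11 11 11 10 10 10 21]
202 [117 128 139 140 141 134 140 115 114] [18 11 10 11 11 10 11 10 21]
205 [119 116 117 116 117 120 120 114 115] [21 14 13 11 13 12 13 16 21]
front edge slope [-0.02423873  0.41941786] [-0.0003 -0.0003 -0.0002 -0.0002 -0.0001 -0.0001 -0.      0.      0.0001
  0.0001  0.0002  0.0002  0.0002  0.0003  0.0003 -0.0002 -0.0003 -0.0003
 -0.0004 -0.0004  0.0004  0.0004  0.0003  0.0002]
```

Call:
arm_command --plan '[[[0,0,3,0,0,0],[0,0,6.5,0,0,0],[0,0,10,0,0,0],[0,0,12.5,0,0,0],[0,0,14,0,0,0],[0,0,14.5,0,0,0],[0,0,14.5,0,0,0]]]'

```text
t: 2.28
tool_pos: [0.4689, 0.0309, 0.2345]
tool_rot: [0.051, -3.138, -0.001]
contact_force: [0.0, 0.1, -0.7]
opening: 0.0384
grip_force: 0.0
```

```bash
python3 - <<'E'
from h import *
o=get_obs();print(o['tool_pos'],o['tool_rot'],o['contact_force'])
c=calibration('wrist'); im,d=get_image('wrist'); cv2.imwrite('pics/w2.png',im); meas(im,c)
for _ in range(3):
    get_image('wrist'); print(get_obs()['contact_force'])
E
```

```text
[0.4689147  0.03093006 0.23453376] [ 5.05473998e-02 -3.13831872e+00 -1.06796094e-03] [ 0.00354563  0.07153042 -0.74731714]
red/or [324 148   8  36 223] [327.3 165.8] z.0305 [0.4287 0.0331 0.0305] z.034 [0.428 0.033 0.034] z.096 [0.4151 0.031  0.096 ]
red/or [312 187  17  26 260] [320.1 202.9] z.0305 [0.4483 0.0301 0.0305] z.034 [0.4471 0.0301 0.034 ] z.096 [0.4272 0.0292 0.096 ]
red/or [ 291  246   44   87 3454] [313.2 291.2] z.0305 [0.5005 0.028  0.0305] z.034 [0.4983 0.028  0.034 ] z.096 [0.4596 0.0279 0.096 ]
[-0.13404613  0.68288957  0.43391312]
[-0.03403685  0.74888966  0.48329797]
[-0.04210106  0.07386653  0.40124774]
```

View pics/w2.png

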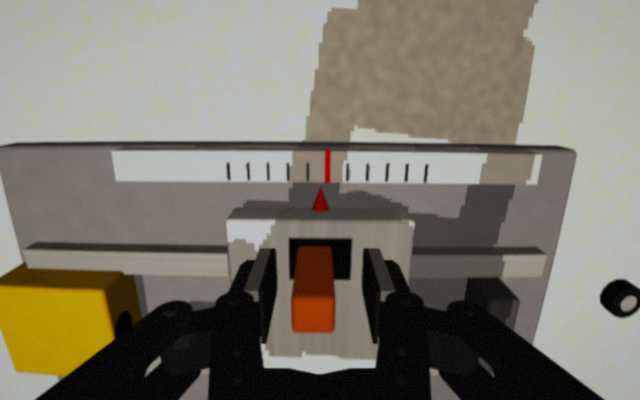

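The view shows the pads straddling the post at (313,290). The pointer at (320,195) is about 3.4 mm short of the mark at (327,165), and nothing is touching. I'll push towards the stop with the +y pad.

Call:
arm_command --plan '[[[0,-0.3,0,0,0,0],[0,-0.6,0,0,0,0],[0,-0.9,0,0,0,0],[0,-1.2,0,0,0,0],[0,-1.5,0,0,0,0],[0,-1.8,0,0,0,0],[0,-2.1,0,0,0,0],[0,-2.4,0,0,0,0],[0,-2.7,0,0,0,0],[0,-2.9,0,0,0,0],[0,-3.0,0,0,0,0],[0,-3.0,0,0,0,0]]]'

```text
t: 3.48
tool_pos: [0.4707, -0.0007, 0.2357]
tool_rot: [-0.047, 3.141, -0.001]
contact_force: [-0.0, 1.4, 1.3]
opening: 0.0383
grip_force: 1.0
```

```bash
cat >> h.py <<'E'
def look(k):
    o=get_obs(); c=calibration('wrist'); im,d=get_image('wrist'); cv2.imwrite(f'pics/{k}.png',im)
    print(o['t'],o['tool_pos'].round(4),o['contact_force'].round(2)); meas(im,c)
E
python3 -c "
from h import *
look('w3')"
```

```text
3.4833 [ 0.4707 -0.0007  0.2357] [-0.04  1.42  1.28]
red/or [387 144   8  35 213] [390.4 161.1] z.0305 [0.428  0.0329 0.0305] z.034 [0.4273 0.0321 0.034 ] z.096 [0.4154 0.019  0.096 ]
red/or [341 183  18  25 259] [349.5 197.9] z.0305 [0.4479 0.0134 0.0305] z.034 [0.4469 0.0131 0.034 ] z.096 [0.4278 0.0069 0.096 ]
red/or [ 327  242   46   85 3448] [347.6 285.8] z.0305 [0.4997 0.0154 0.0305] z.034 [0.4976 0.015  0.034 ] z.096 [0.4601 0.0081 0.096 ]
```

Call:
arm_command --plan '[[[0,-0.2,0,0,0,0],[0,-0.4,0,0,0,0],[0,-0.6,0,0,0,0],[0,-0.8,0,0,0,0],[0,-0.95,0,0,0,0],[0,-1.05,0,0,0,0],[0,-1.1,0,0,0,0],[0,-1.15,0,0,0,0],[0,-1.2,0,0,0,0]]]'

```text
t: 4.28
tool_pos: [0.471, -0.0125, 0.2357]
tool_rot: [0.047, -3.141, 0.0]
contact_force: [1.3, 3.0, 1.5]
opening: 0.0384
grip_force: 1.8
```

Call:
arm_command --plan '[[[0,-0.05,0,0,0,0],[0,-0.1,0,0,0,0]]]'

```text
t: 4.45
tool_pos: [0.471, -0.0134, 0.2357]
tool_rot: [0.048, -3.141, -0.0]
contact_force: [1.2, 4.5, 0.7]
opening: 0.0385
grip_force: 1.8
```

Call:
arm_command --plan '[[[0,-0.05,0,0,0,0],[0,-0.1,0,0,0,0]]]'

```text
t: 4.62
tool_pos: [0.471, -0.0144, 0.2356]
tool_rot: [0.048, -3.141, 0.0]
contact_force: [1.0, 3.2, 0.3]
opening: 0.0385
grip_force: 1.8
```

Call:
arm_command --plan '[[[0,-0.06,0,0,0,0],[0,-0.12,0,0,0,0]]]'

```text
t: 4.78
tool_pos: [0.4711, -0.0157, 0.2357]
tool_rot: [0.047, -3.141, -0.0]
contact_force: [1.5, 3.1, 1.1]
opening: 0.0386
grip_force: 1.8
```

Call:
arm_command --plan '[[[0,-0.06,0,0,0,0],[0,-0.12,0,0,0,0]]]'

```text
t: 4.95
tool_pos: [0.4711, -0.0169, 0.2356]
tool_rot: [0.047, -3.141, -0.0]
contact_force: [1.2, 3.7, -0.1]
opening: 0.0385
grip_force: 1.8
```

Call:
arm_command --plan '[[[0,-0.06,0,0,0,0],[0,-0.12,0,0,0,0]]]'

```text
t: 5.12
tool_pos: [0.4711, -0.0181, 0.2356]
tool_rot: [0.047, -3.141, -0.0]
contact_force: [0.9, 4.2, 0.7]
opening: 0.0386
grip_force: 1.8
```

Call:
arm_command --plan '[[[0,-0.06,0,0,0,0],[0,-0.12,0,0,0,0]]]'

```text
t: 5.28
tool_pos: [0.4712, -0.0193, 0.2357]
tool_rot: [0.047, -3.141, 0.0]
contact_force: [0.5, 3.5, 1.9]
opening: 0.0387
grip_force: 1.8
```

Call:
arm_command --plan '[[[0,-0.06,0,0,0,0],[0,-0.12,0,0,0,0]]]'

```text
t: 5.45
tool_pos: [0.4712, -0.0205, 0.2357]
tool_rot: [0.047, -3.141, 0.0]
contact_force: [0.4, 4.4, 0.9]
opening: 0.0385
grip_force: 1.8
```

Call:
arm_command --plan '[[[0,-0.06,0,0,0,0],[0,-0.12,0,0,0,0]]]'

```text
t: 5.62
tool_pos: [0.4712, -0.0217, 0.2357]
tool_rot: [0.047, -3.141, -0.0]
contact_force: [-0.0, 3.5, 0.4]
opening: 0.0385
grip_force: 1.8
```

Call:
arm_command --plan '[[[0,-0.06,0,0,0,0],[0,-0.12,0,0,0,0]]]'

```text
t: 5.78
tool_pos: [0.4713, -0.0229, 0.2356]
tool_rot: [0.047, -3.141, -0.0]
contact_force: [0.5, 3.1, 0.2]
opening: 0.0382
grip_force: 1.8
```

Call:
arm_command --plan '[[[0,-0.06,0,0,0,0],[0,-0.12,0,0,0,0]]]'

```text
t: 5.95
tool_pos: [0.4713, -0.0241, 0.2357]
tool_rot: [0.047, -3.141, 0.0]
contact_force: [0.7, 3.5, -0.5]
opening: 0.0382
grip_force: 1.8
```

Call:
arm_command --plan '[[[0,-0.06,0,0,0,0],[0,-0.12,0,0,0,0]]]'

```text
t: 6.12
tool_pos: [0.4713, -0.0253, 0.2357]
tool_rot: [0.047, -3.141, -0.0]
contact_force: [0.5, 4.2, 0.7]
opening: 0.039
grip_force: 1.8
```

Call:
arm_command --plan '[[[0,-0.06,0,0,0,0],[0,-0.12,0,0,0,0]]]'

```text
t: 6.28
tool_pos: [0.4714, -0.0265, 0.2357]
tool_rot: [0.047, -3.141, -0.0]
contact_force: [-0.6, 2.4, -0.3]
opening: 0.0385
grip_force: 1.8
```

Call:
arm_command --plan '[[[0,-0.06,0,0,0,0],[0,-0.12,0,0,0,0]]]'

```text
t: 6.45
tool_pos: [0.4714, -0.0277, 0.2357]
tool_rot: [0.047, -3.141, -0.0]
contact_force: [-0.5, 3.4, 0.7]
opening: 0.0384
grip_force: 1.8
```

Call:
arm_command --plan '[[[0,-0.06,0,0,0,0],[0,-0.12,0,0,0,0]]]'

```text
t: 6.62
tool_pos: [0.4714, -0.0289, 0.2356]
tool_rot: [0.047, -3.141, -0.0]
contact_force: [-0.9, 3.9, 0.8]
opening: 0.0383
grip_force: 1.8
```

Call:
arm_command --plan '[[[0,-0.06,0,0,0,0],[0,-0.12,0,0,0,0]]]'

```text
t: 6.78
tool_pos: [0.4715, -0.0301, 0.2357]
tool_rot: [0.047, -3.141, -0.0]
contact_force: [-1.4, 3.2, 0.3]
opening: 0.0386
grip_force: 1.8
```

Call:
arm_command --plan '[[[0,-0.06,0,0,0,0],[0,-0.12,0,0,0,0]]]'

```text
t: 6.95
tool_pos: [0.4715, -0.0312, 0.2357]
tool_rot: [0.048, -3.141, -0.0]
contact_force: [-1.6, 3.5, 1.1]
opening: 0.0388
grip_force: 1.8
```

Call:
arm_command --plan '[[[0,-0.06,0,0,0,0],[0,-0.12,0,0,0,0]]]'

```text
t: 7.12
tool_pos: [0.4715, -0.0324, 0.2356]
tool_rot: [0.047, -3.141, -0.0]
contact_force: [-2.4, 2.8, 0.8]
opening: 0.0387
grip_force: 1.8
```

Call:
arm_command --plan '[[[0,-0.06,0,0,0,0],[0,-0.12,0,0,0,0]]]'

```text
t: 7.28
tool_pos: [0.4716, -0.0336, 0.2356]
tool_rot: [0.047, -3.141, -0.0]
contact_force: [-0.6, 3.8, 0.7]
opening: 0.0385
grip_force: 1.8
```

Call:
arm_command --plan '[[[0,-0.06,0,0,0,0],[0,-0.12,0,0,0,0]]]'

```text
t: 7.45
tool_pos: [0.4716, -0.0349, 0.2356]
tool_rot: [0.047, -3.141, -0.0]
contact_force: [-1.2, 3.4, 1.2]
opening: 0.0381
grip_force: 1.8
```

Call:
arm_command --plan '[[[0,-0.06,0,0,0,0],[0,-0.12,0,0,0,0]]]'

```text
t: 7.62
tool_pos: [0.4717, -0.0361, 0.2356]
tool_rot: [0.048, -3.141, -0.0]
contact_force: [-2.1, 4.3, 1.4]
opening: 0.0387
grip_force: 1.8
```

Call:
arm_command --plan '[[[0,-0.06,0,0,0,0],[0,-0.12,0,0,0,0]]]'

```text
t: 7.78
tool_pos: [0.4717, -0.0373, 0.2357]
tool_rot: [0.047, -3.141, -0.0]
contact_force: [-1.9, 3.6, 0.4]
opening: 0.0379
grip_force: 1.8
```

Call:
arm_command --plan '[[[0,-0.06,0,0,0,0],[0,-0.12,0,0,0,0]]]'

```text
t: 7.95
tool_pos: [0.4717, -0.0384, 0.2356]
tool_rot: [0.047, -3.141, -0.0]
contact_force: [-2.4, 3.7, 0.5]
opening: 0.0384
grip_force: 1.8
```

Call:
arm_command --plan '[[[0,-0.06,0,0,0,0],[0,-0.12,0,0,0,0]]]'

```text
t: 8.12
tool_pos: [0.4718, -0.0397, 0.2357]
tool_rot: [0.047, -3.141, -0.0]
contact_force: [-1.6, 3.0, 1.8]
opening: 0.0387
grip_force: 1.8
```

Call:
arm_command --plan '[[[0,-0.06,0,0,0,0],[0,-0.12,0,0,0,0]]]'

```text
t: 8.28
tool_pos: [0.4718, -0.0408, 0.2357]
tool_rot: [0.047, -3.141, -0.0]
contact_force: [-2.0, 3.8, 1.3]
opening: 0.0382
grip_force: 1.8
```

Call:
arm_command --plan '[[[0,-0.06,0,0,0,0],[0,-0.12,0,0,0,0]]]'

```text
t: 8.45
tool_pos: [0.4718, -0.042, 0.2357]
tool_rot: [0.048, -3.141, -0.0]
contact_force: [-3.0, 2.6, 1.3]
opening: 0.0384
grip_force: 1.8
```

Call:
arm_command --plan '[[[0,-0.06,0,0,0,0],[0,-0.12,0,0,0,0]]]'

```text
t: 8.62
tool_pos: [0.4719, -0.0432, 0.2356]
tool_rot: [0.047, -3.141, -0.001]
contact_force: [-2.1, 5.8, 1.2]
opening: 0.0386
grip_force: 2.9
```

Contact. I'll go on gently.

Call:
arm_command --plan '[[[0,-0.03,0,0,0,0],[0,-0.03,0,0,0,0],[0,-0.03,0,0,0,0]]]'

```text
t: 8.87
tool_pos: [0.4719, -0.0433, 0.2356]
tool_rot: [0.047, -3.141, -0.002]
contact_force: [-1.9, 3.9, 1.0]
opening: 0.0382
grip_force: 2.6
```

Call:
arm_command --plan '[[[0,-0.04,0,0,0,0],[0,-0.04,0,0,0,0],[0,-0.04,0,0,0,0]]]'

```text
t: 9.12
tool_pos: [0.4719, -0.0435, 0.2356]
tool_rot: [0.047, -3.141, -0.003]
contact_force: [-2.4, 6.3, 2.1]
opening: 0.0383
grip_force: 3.2
```

Call:
arm_command --plan '[[[0,-0.05,0,0,0,0],[0,-0.05,0,0,0,0],[0,-0.05,0,0,0,0]]]'

```text
t: 9.37
tool_pos: [0.4719, -0.0437, 0.2356]
tool_rot: [0.047, -3.141, -0.004]
contact_force: [-2.9, 8.1, 1.5]
opening: 0.0382
grip_force: 4.0
```

Call:
arm_command --plan '[[[0,-0.03,0,0,0,0],[0,-0.03,0,0,0,0],[0,-0.03,0,0,0,0],[0,-0.03,0,0,0,0],[0,-0.03,0,0,0,0],[0,-0.03,0,0,0,0],[0,-0.03,0,0,0,0]]]'

```text
t: 9.95
tool_pos: [0.4719, -0.0438, 0.2356]
tool_rot: [0.047, -3.141, -0.005]
contact_force: [-3.0, 8.8, 1.3]
opening: 0.0384
grip_force: 4.5
```

Call:
arm_command --plan '[[[0,0.2,0,0,0,0],[0,0.5,0,0,0,0],[0,0.8,0,0,0,0],[0,1.1,0,0,0,0],[0,1.4,0,0,0,0],[0,1.7,0,0,0,0],[0,2.0,0,0,0,0],[0,2.3,0,0,0,0],[0,2.6,0,0,0,0],[0,2.9,0,0,0,0],[0,3.2,0,0,0,0],[0,3.5,0,0,0,0]]]'

```text
t: 10.95
tool_pos: [0.471, -0.0097, 0.2357]
tool_rot: [-0.048, 3.141, -0.002]
contact_force: [0.3, -4.0, -1.1]
opening: 0.0388
grip_force: 1.8
```

Call:
arm_command --plan '[[[0,0.4,0,0,0,0],[0,0.8,0,0,0,0],[0,1.2,0,0,0,0],[0,1.6,0,0,0,0],[0,2.0,0,0,0,0],[0,2.4,0,0,0,0],[0,2.8,0,0,0,0],[0,3.2,0,0,0,0],[0,3.6,0,0,0,0],[0,3.9,0,0,0,0],[0,4.0,0,0,0,0],[0,4.0,0,0,0,0]]]'

```text
t: 11.95
tool_pos: [0.4697, 0.0307, 0.2358]
tool_rot: [0.048, -3.141, -0.001]
contact_force: [0.2, -1.1, -0.1]
opening: 0.0383
grip_force: 0.8
```

```bash
python3 -c "
from h import *
look('w4')"
```

```text
11.95 [0.4697 0.0307 0.2358] [ 0.23 -1.1  -0.08]
red/or [325 145   7  35 235] [328.  161.6] z.0305 [0.4281 0.0332 0.0305] z.034 [0.4274 0.033  0.034 ] z.096 [0.4151 0.031  0.096 ]
red/or [281 184  18  24 241] [289.4 198.7] z.0305 [0.4482 0.014  0.0305] z.034 [0.4471 0.0143 0.034 ] z.096 [0.4276 0.0191 0.096 ]
red/or [ 267  242   46   85 3420] [290.7 285.9] z.0305 [0.4996 0.0149 0.0305] z.034 [0.4975 0.0152 0.034 ] z.096 [0.4596 0.0197 0.096 ]
```

Call:
arm_command --plan '[[[0,0.2,0,0,0,0],[0,0.4,0,0,0,0],[0,0.6,0,0,0,0],[0,0.8,0,0,0,0],[0,1.0,0,0,0,0],[0,1.2,0,0,0,0],[0,1.4,0,0,0,0],[0,1.6,0,0,0,0],[0,1.7,0,0,0,0],[0,1.7,0,0,0,0]]]'

```text
t: 12.83
tool_pos: [0.4692, 0.0476, 0.2357]
tool_rot: [0.048, -3.141, -0.001]
contact_force: [-0.1, -2.3, 1.6]
opening: 0.0382
grip_force: 1.1
```

```bash
python3 - <<'E'
from h import *
look('w5')
im=cv2.imread('pics/w5.png'); cv2.imwrite('pics/w5c.png',cv2.resize(im[120:360,170:430],None,fx=2.4,fy=2.4,interpolation=cv2.INTER_CUBIC))
E
```

```text
12.8333 [0.4692 0.0476 0.2357] [-0.05 -2.27  1.62]
red/or [291 145   7  35 216] [294.4 161.6] z.0305 [0.4281 0.0332 0.0305] z.034 [0.4274 0.0334 0.034 ] z.096 [0.4149 0.0374 0.096 ]
red/or [281 184  18  25 247] [289.4 198.9] z.0305 [0.4478 0.0308 0.0305] z.034 [0.4467 0.0311 0.034 ] z.096 [0.4271 0.0359 0.096 ]
red/or [ 267  242   45   86 3426] [290.6 286.3] z.0305 [0.4993 0.0318 0.0305] z.034 [0.4972 0.032  0.034 ] z.096 [0.4592 0.0365 0.096 ]
```

View pics/w5c.png

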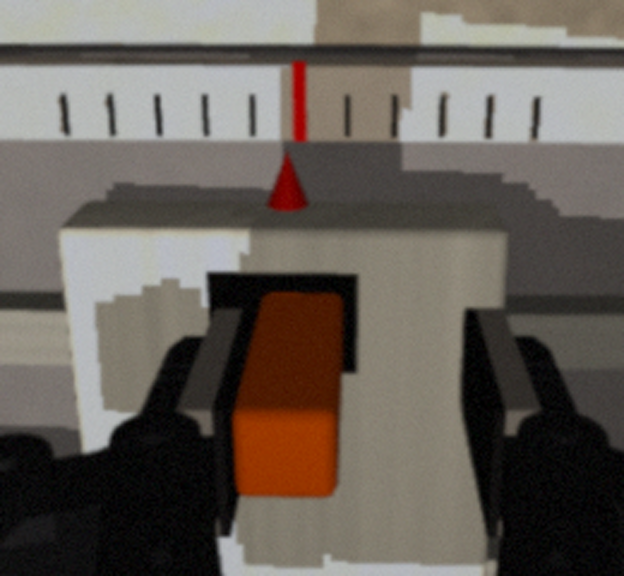

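The crop shows the left pad against the post, the post at the far end of its slot, and the pointer tip at x=288. The mark is at x=299 (47 px per 10 mm), so the pointer is about 2.4 mm short.

Call:
arm_command --plan '[[[0,0.06,0,0,0,0],[0,0.12,0,0,0,0],[0,0.18,0,0,0,0],[0,0.24,0,0,0,0],[0,0.25,0,0,0,0],[0,0.25,0,0,0,0]]]'

```text
t: 13.38
tool_pos: [0.4691, 0.0498, 0.2357]
tool_rot: [0.047, -3.141, -0.0]
contact_force: [-1.0, -3.7, 1.3]
opening: 0.0387
grip_force: 1.7
```

```bash
python3 - <<'E'
from h import *
look('w6')
E
```

```text
13.3833 [0.4691 0.0498 0.2357] [-0.98 -3.7   1.27]
red/or [287 145   7  35 212] [290.4 161.5] z.0305 [0.4281 0.0334 0.0305] z.034 [0.4274 0.0336 0.034 ] z.096 [0.4149 0.0383 0.096 ]
red/or [281 183  17  26 246] [289.3 198.9] z.0305 [0.4477 0.0329 0.0305] z.034 [0.4466 0.0332 0.034 ] z.096 [0.4271 0.0381 0.096 ]
red/or [ 266  242   46   86 3430] [290.5 286.4] z.0305 [0.4993 0.0338 0.0305] z.034 [0.4972 0.0341 0.034 ] z.096 [0.4592 0.0386 0.096 ]
```

Call:
arm_command --plan '[[[0,0.03,0,0,0,0],[0,0.05,0,0,0,0],[0,0.05,0,0,0,0]]]'

```text
t: 13.68
tool_pos: [0.4691, 0.0503, 0.2357]
tool_rot: [0.047, -3.141, -0.0]
contact_force: [-0.1, -3.0, 1.1]
opening: 0.0381
grip_force: 1.7
```

Call:
arm_command --plan '[[[0,-0.2,0,0,0,0],[0,-0.5,0,0,0,0],[0,-0.8,0,0,0,0],[0,-1.0,0,0,0,0],[0,-1.0,0,0,0,0],[0,-1.0,-0.5,0,0,0],[0,-1.0,-1.5,0,0,0],[0,-1.0,-3,0,0,0],[0,-1.0,-5,0,0,0],[0,-1.0,-8,0,0,0],[0,-1.0,-10,0,0,0],[0,-1.0,-10,0,0,0]]]'

```text
t: 14.68
tool_pos: [0.471, 0.0403, 0.3425]
tool_rot: [-0.048, 3.13, -0.001]
contact_force: [0.4, 0.2, 1.3]
opening: 0.0383
grip_force: 0.0
```

```bash
python3 - <<'E'
from h import *
look('w7')
im=cv2.imread('pics/w7.png'); cv2.imwrite('pics/w7c.png',cv2.resize(im[110:280,200:420],None,fx=3,fy=3,interpolation=cv2.INTER_CUBIC))
E
```

```text
14.6833 [0.471  0.0403 0.3425] [0.43 0.18 1.3 ]
red/or [311 117   5  23  92] [313.4 128. ] z.0305 [0.4276 0.0335 0.0305] z.034 [0.4272 0.0335 0.034 ] z.096 [0.42   0.0343 0.096 ]
red/or [308 143  11  16 107] [313.  152.3] z.0305 [0.4468 0.0336 0.0305] z.034 [0.4462 0.0336 0.034 ] z.096 [0.4347 0.0344 0.096 ]
red/or [305 178  26  39 893] [317.6 197.5] z.0305 [0.4848 0.0384 0.0305] z.034 [0.4837 0.0384 0.034 ] z.096 [0.4638 0.0381 0.096 ]
```

View pics/w7c.png

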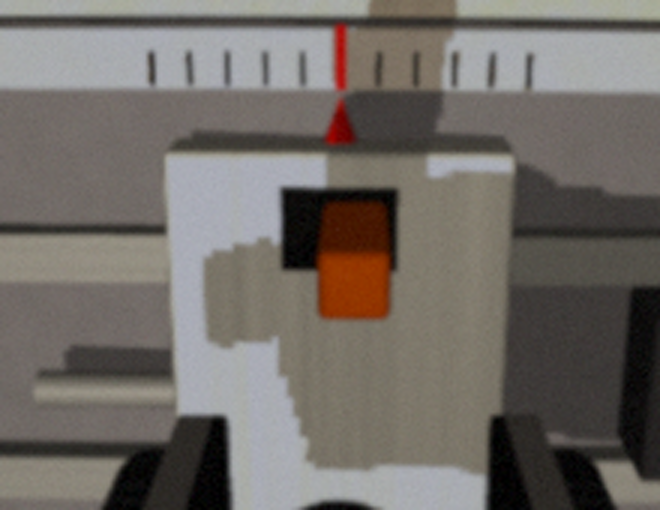

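The crop shows the pointer tip (341,100) on the mark (341,60). The post stands at the +y end of its slot and the gripper is clear.

```bash
python3 -c "
from station import *
print(finish_job())"
```

```text
the job is handed in; nothing more can be done
None
```

The job is handed in after about 15 s on the robot's clock: the carriage was pressed on the buffer with about 5 N for over 0.5 s, then brought out so its pointer stands within about 0.3 mm of the red mark by my camera measurement, with the post's play taken up and the gripper lifted clear; no verdict came back.

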